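# Nest the paint-mixing pots on the cam lift and hold it at the top

## Task

Put the mixing pots together by size on the little lift stand: set the blue pot down inside the wide steel one that is standing on the lift plate, then the slim white one inside the blue, without dropping them. Then swing the red cam lever up until it stands upright and the plate with its pots is at its highest, and finish while still holding the lever there (it springs back if let go), so that a colleague can take the set across to the light box. Leave everything else on the bench where it is.

Things in the scene. Friction and masses are not known exactly. Their poses are not given: they have to be found in the camera images.
- stand: fixed grey base of the cam lift, 150 x 130 mm on the bench, with a flat aluminium lift plate 140 x 120 mm on top of it (plate top 90 mm above the bench when down, 115 mm when fully raised). Origin: centre of the underside. Its x axis is the way the lever points when lying flat; the lever is on its -y side. Stands anywhere, turned up to 0.25 rad
- plate_top (a point): centre of the upper face of the lift plate, where the steel pot stands; rises with the plate
- cam_axis (a point): fixed point on the cam shaft's axis, 50 mm above the bench, at the middle of the lever's hand grip along the shaft; axes parallel to the stand's (shaft along y)
- lever_grip (a point): middle of the lever's hand grip: a black round sleeve, 18 mm diameter and 70 mm long, parallel to the shaft (stand's y), turning freely on its pin, 115 mm from the shaft's axis. It sticks out to the stand's -y side from the end of a flat red lever arm, whose near face is 38 mm from this point, so the sleeve can be pinched from above across its diameter (fingers closing along the stand's x)
- lever (a joint): angle of the cam lever about the shaft, rad: 0 lies flat pointing to the stand's +x, grows as it swings up; 1.57 is upright and the cam's highest lift, past which the plate sinks again; stop at 2.0. At angle a the grip is at cam_axis + 115 mm x (cos a along the stand's x, sin a up). It starts between 0 and 0.3. Turning takes about 2 to 10 N at the grip, most near the top; a spring and the plate's weight swing it back down when let go
- plate (a joint): lift of the plate, m: 0 down, 0.025 at the highest point; driven by the cam (it starts to lift at about 0.4 rad of lever)
- pot_steel: wide low open pot of bare steel: 96 mm outside diameter, 45 mm high, wall 3 mm, floor 4 mm thick; stands on the lift plate from the start. Origin: centre of the underside, z up
- pot_blue: middle open pot, blue: 68 mm outside diameter at the rim (64 mm at the foot), 70 mm high, wall 3 mm, floor 4 mm, about 110 g; stands on the bench. Origin: centre of the underside, z up. Seated in the steel pot, its rim stands 29 mm above the steel rim
- pot_white: slim open pot, white: 46 mm outside diameter at the rim (42 mm at the foot), 92 mm high, wall 3 mm, floor 4 mm, about 80 g; stands on the bench. Origin: centre of the underside, z up. Seated in the blue pot, its rim stands 26 mm above the blue rim
- jar_dark: black jar with a dark lid, 80 mm diameter, 85 mm high, to be left alone; origin at the centre of its underside
- jar_amber: amber glass jar with a white lid, 68 mm diameter, 95 mm high, to be left alone; origin at the centre of its underside
- matchbox: orange and yellow matchbox, 37 x 55 x 16 mm, lying flat, to be left alone; origin at the centre of its underside
- phone: black phone lying flat, 150 x 74 x 9 mm, to be left alone; origin at the centre of its underside
- brush: paint brush lying on the bench, to be left alone; origin on its underside, it lies along its x
- ink_bottle: small green bottle, 48 mm diameter, 75 mm high, to be left alone; origin at the centre of its underside
Mind the look-alikes: they are no part of the job. Leave any yellow look-alike of the pot_white alone. What is shaped like the pot_blue but pink is not meant.

How it is judged:
By the outcome, as a careful person would: the job done as asked, in the order asked, and still so for the second after the job is handed in, while the arm keeps its last pose, push and grip.
It also fails if it takes over 69 s, if anything falls off the work surface, if the arm or the gripper's body presses on something with over 40 N, if the wrist force passes 120 N, or if a joint passes its speed limit or range.

## Robot

A 6-joint arm with a two-finger parallel gripper is mounted at the origin on the work surface. World frame = base frame: x ahead of the robot, y to its left, z up, the work surface at z = 0. Lengths are in m, angles in degrees, forces in N, time in s.
With the tool pointing down it reaches from about 0.4 to 0.825 m from the base axis. Payload 7 kg.
Tool frame: the origin (TCP) lies between the finger pads; the fingertips stand ctrl.nose_length ahead of it and the grasp point (between the pads) lies 2 mm behind it (ctrl.nose_length is the distance from the TCP to the fingertips, in m); z points along the fingers, y is the line along which they close (so a half turn about z gives the same grasp; the last joint's range is limited). The gripper opens to 88 mm and grips with 3 to 60 N. Pads are 19 mm wide; open, the fingers measure 130 mm over their backs; the gripper's body (78 mm by 193 mm) begins 47 mm behind the grasp point.
Start: joints at [86.981, 20.546, 0.682, 0, -70.136, -16.507], TCP at [0.226, 0.636, 0.244] pointing down, gripper open.
Joint ranges: [-176.03, 176.03], [-82.01, 121.73], [-58.28, 71.71], [-173.87, 95.51], [-174.79, -0.11], [-173.66, 173.66]. Speed limits (degrees/s): [136.94, 136.94, 172.46, 180, 180, 180].

## Interface

Orientations are given as [roll, pitch, yaw] about the fixed x, y, z axes, in that order (R = Rz(yaw) Ry(pitch) Rx(roll)).
In Python, from plant import ctrl gives the robot as it stands.
- The arm moves only by the tool apply_moves, never from a script. Its argument "commands" is a list of rows, each a list of 3 entries, a list of its own where there are three numbers: the shift along the world's x, y, z in cm, then the turn about the world's z in rad, then the closure, from 0 (fully open) to 1 (shut). In form: [[[x, y, z], turn, jaw], ...]. A call has 1 to 20 rows; each row is the pose to reach, as a shift and turn from the pose commanded when the call began; what a row does not reach only later rows make up. A row lasts 1/12 s, in which the tool goes at most 41.7 mm and 7.16 degrees, less where a joint would pass 70% of its speed; a pose out of reach is approached as far as the arm can. A call with a gripper value outside its range is refused whole. The fingers move at their own pace and stop on an object; the grip force is fixed at half the most. Time passes only in rows, so rows that repeat a pose let the fingers close. It gives the time, the measured TCP pose, the force, the opening and the grip force at its end, in the units of the state.
- ctrl.get_obs(): the state, without advancing time (a new reading comes with each control period).
- ctrl.snapshot(name): name is "side" or "top" or "wrist"; returns a dict with "img" (384x512x3 uint8, red, green, blue), "fx", "fy", "cx", "cy" (pixels), "dist_coeffs" ([k1, k2, p1, p2, k3] as OpenCV has them; the pictures are not rectified), "T" (4x4, takes a point from camera to world coordinates). Camera axes: x right, y up, looking along -z (the intrinsics and any distortion apply to the point x, -y, -z); pixel columns grow to the right and rows downward; lengths in m; the calibration is good to about 2 mm. A picture is of the moment at which its call begins. There is no depth.
- ctrl.close_job(): hands the job in; it is judged then, once.
Trained networks look in a picture, given as the dict that the camera call returned (one of the last four; its "shot" number tells which), for a name from the list of things; names that differ only in an ending like _2 or _b are one class to them, and where a whole thing is asked for, a point or a joint stands for the part that bears it (a point fixed in the world has none). Each returns a list of dicts, best first, with "score" (0 to 1); they miss things now and then, are a little off and sometimes report something else, mostly with a low value. They report only what shows in the picture. A call takes as long as a camera call. They do not tell look-alikes from the thing itself.
- ctrl.search_frame(picture, target): "at" ([column, row] in pixels, amid what is visible of it).
- ctrl.spot_point(picture, target): "at" ([column, row] in pixels: a listed point, or the origin of a listed thing).
The state is a dict: "clock": time; "joint_pos": joint angles; "qvel": joint speeds; "tau": joint torques, N m; "tool_pos": TCP position; "orientation": TCP orientation; "force": force on the tool from outside, world axes, zero at the start; "moment": the same for the moment, N m; "opening": finger opening in m; "gripper_force": force on a finger pad.
Only numpy, scipy, OpenCV 4.12 (cv2) and the standard library are available. Lean on these libraries where they do the work, as an engineer would, in place of code of your own. Each camera call takes 0.05 s, during which the arm holds its last target. There are 200 camera calls.

## Working session

There is one attempt and no reset: what is moved stays moved. The work goes in short steps, Python scripts to look and compute and a tool call to move; the robot and the scene stay as the last step left them, time stands still between calls to the robot, and variables do not carry over. Pictures are saved under pics/ and viewed, at most 10 in all, crops included, and the job is handed in when it is done.

Besides the shell and the picture viewer there is one more tool, called as a command line: name --argument value ..., lists and objects as JSON in quotes. apply_moves: Moves the arm, as the interface text tells. Its arguments: {"type":"object","properties":{"commands":{"type":"array"}},"required":["commands"]}

```bash
mkdir -p pics; ls; cat > h.py <<'E'
import numpy as np, cv2
from plant import ctrl
def ray(p,uv):
    K=np.array([[p["fx"],0,p["cx"]],[0,p["fy"],p["cy"]],[0,0,1]])
    q=cv2.undistortPoints(np.array([[uv]],float),K,np.array(p["dist_coeffs"],float))[0,0]
    T=np.array(p["T"]); d=T[:3,:3]@np.array([q[0],-q[1],-1]); return T[:3,3],d
def atz(p,uv,z):
    o,d=ray(p,uv); return o+d*(z-o[2])/d[2]
def proj(p,X):
    K=np.array([[p["fx"],0,p["cx"]],[0,p["fy"],p["cy"]],[0,0,1]])
    T=np.array(p["T"]); c=T[:3,:3].T@(np.array(X)-T[:3,3]); c=np.array([c[0],-c[1],-c[2]])
    return cv2.projectPoints(c.reshape(1,1,3),np.zeros(3),np.zeros(3),K,np.array(p["dist_coeffs"],float))[0].ravel()
def save(p,n,crop=None,s=1):
    im=p["img"][...,::-1]
    if crop: x0,y0,x1,y1=crop; im=im[y0:y1,x0:x1]
    cv2.imwrite("pics/"+n,cv2.resize(im,None,fx=s,fy=s,interpolation=cv2.INTER_CUBIC))
def tri(ab):
    A=np.zeros((3,3));b=np.zeros(3)
    for o,d in ab:
        d=d/np.linalg.norm(d);M=np.eye(3)-np.outer(d,d);A+=M;b+=M@o
    return np.linalg.solve(A,b)
E
python3 - <<'E'
from h import *
print(ctrl.nose_length,ctrl.get_obs())
a=ctrl.snapshot("top");b=ctrl.snapshot("side")
save(a,"top1.png",s=1.5);save(b,"side1.png",s=1.5)
for n in ["plate_top","cam_axis","lever_grip","stand","pot_steel","pot_blue","pot_white"]:
    for nm,p in(("top",a),("side",b)):
        print(n,nm,[(np.round(r["at"],1).tolist(),round(r["score"],2)) for r in ctrl.spot_point(p,n)][:4])
print(a["T"],b["T"])
E
```

```text
pics
0.017 {'clock': 0.0, 'joint_pos': array([ 8.69808647e+01,  2.05900243e+01,  6.35109532e-01, -2.12721342e-02,
       -7.01364798e+01, -1.65079448e+01]), 'qvel': array([-0.09279863, -0.11996783, -0.03988912, -0.0910677 ,  0.07469657,
        0.04748126]), 'tau': array([ 1.12979040e-03, -5.82721853e+01,  2.93051022e+01,  6.99689895e+00,
        6.87344917e-03, -1.71944484e-04]), 'tool_pos': array([0.22547111, 0.63574278, 0.24264512]), 'orientation': array([ 1.79906690e+02, -6.79913406e-03, -1.95343184e+01]), 'force': array([-0.22344236,  0.89640801,  0.25791352]), 'moment': array([-0.00230658,  0.01013436,  0.03162067]), 'gripper_force': 0.0, 'opening': 0.08811903523517448}
plate_top top [([209.9, 212.8], 0.78)]
plate_top side [([364.4, 329.2], 0.67)]
cam_axis top [([251.8, 214.4], 0.7)]
cam_axis side [([245.8, 210.8], 0.76)]
lever_grip top [([250.1, 177.5], 0.65)]
lever_grip side [([285.2, 201.2], 0.8)]
stand top [([212.0, 215.0], 0.95)]
stand side [([240.2, 192.4], 0.83)]
pot_steel top [([250.9, 174.5], 0.68)]
pot_steel side [([282.7, 334.3], 0.71), ([237.2, 174.7], 0.64), ([279.4, 136.5], 0.3)]
pot_blue top [([309.2, 181.2], 0.96), ([306.4, 225.9], 0.78), ([373.8, 147.9], 0.54), ([310.1, 139.3], 0.42)]
pot_blue side [([250.3, 275.1], 0.77), ([298.1, 269.6], 0.68)]
pot_white top [([361.8, 211.9], 0.83), ([388.7, 202.9], 0.75), ([381.3, 236.9], 0.73)]
pot_white side [([281.3, 333.7], 0.85), ([254.1, 366.5], 0.67), ([230.6, 307.6], 0.64), ([303.0, 364.4], 0.61)]
[[-0.02709897  0.99633235 -0.08116335  0.42833607]
 [-0.99957605 -0.02614318  0.01281601  0.03322238]
 [ 0.01064714  0.08147624  0.99661841  1.42197457]
 [ 0.          0.          0.          1.        ]] [[ 0.96407136  0.18798571 -0.18769068  0.30436128]
 [-0.26525755  0.71931391 -0.64204823 -0.74699635]
 [ 0.01431262  0.66876667  0.74333457  1.00181067]
 [ 0.          0.          0.          1.        ]]
```

View pics/top1.png

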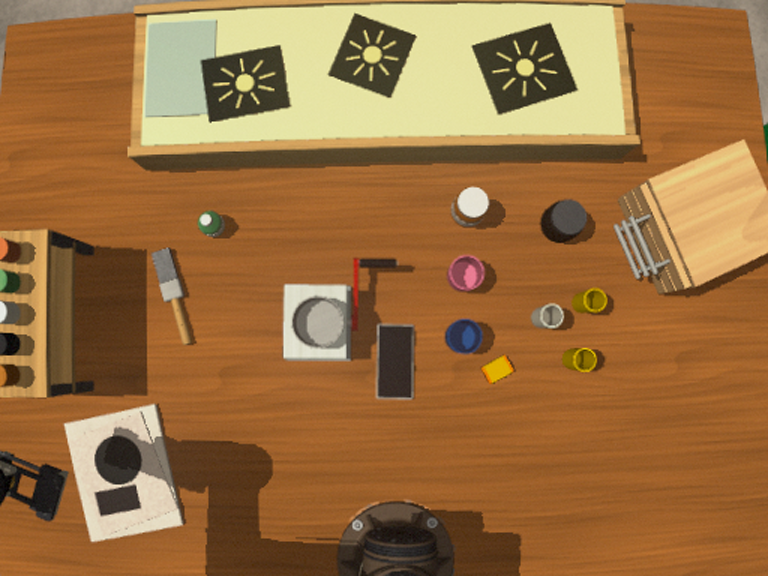

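View pics/side1.png

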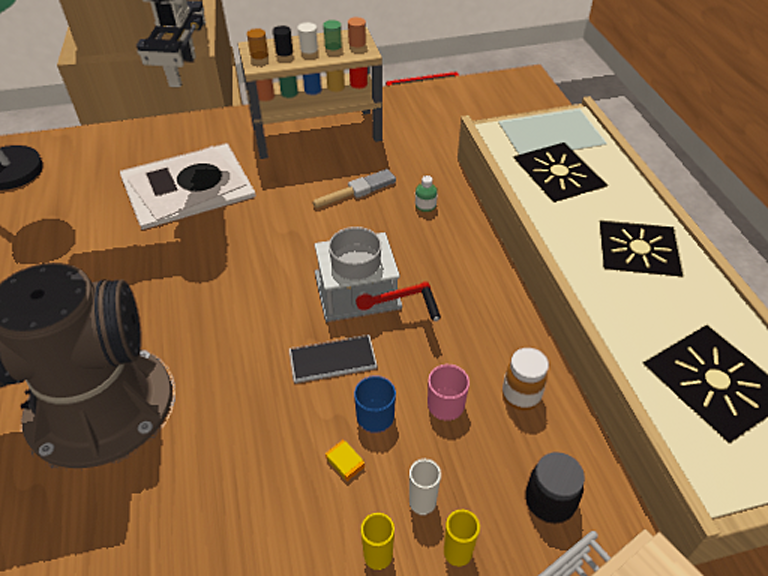

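The top view (shown at 1.5x) shows the steel pot on the stand at (214,215) in original pixels. The lever grip is at (252,176).
- **Pot_blue candidates:** (309,224) is blue and (311,182) is pink, so I take (309,224).
- **Pot_white candidates:** (365,211) is white, while (395,200) and (387,239) are yellow, so I take (365,211).

Next I confirm both in one crop and measure.

```bash
cat > pot.py <<'E'
from h import *
from scipy.optimize import least_squares
def hull(p,x,y,z,rf,rr,h):
    t=np.linspace(0,2*np.pi,48,endpoint=False)
    P=[proj(p,[x+r*np.cos(a),y+r*np.sin(a),zz]) for r,zz in((rf,z),(rr,z+h)) for a in t]
    return cv2.convexHull(np.float32(P))
def cen(c):
    m=cv2.moments(c); return np.array([m["m10"],m["m01"]])/m["m00"]
def blob(p,mask,near):
    n,l,s,c=cv2.connectedComponentsWithStats(mask.astype(np.uint8))
    ok=[i for i in range(1,n) if s[i,4]>60]
    i=min(ok,key=lambda i:np.hypot(*(c[i]-near)))
    return cv2.convexHull(np.argwhere(l==i)[:,::-1].astype(np.float32))
def fit(obs,x0,z,rf,rr,h):
    f=lambda q:np.concatenate([cen(hull(p,*q,z,rf,rr,h))-cen(b) for p,b in obs])
    r=least_squares(f,x0[:2],diff_step=1e-4); return r.x,r.fun
E
python3 - <<'E'
from pot import *
a=ctrl.snapshot("top");b=ctrl.snapshot("side")
save(a,"crop1.png",(195,150,420,260),3.5)
def hsv(p): return cv2.cvtColor(p["img"],cv2.COLOR_RGB2HSV).astype(int)
A,B=hsv(a),hsv(b)
bl=lambda H:(abs(H[...,0]-110)<15)&(H[...,1]>120)&(H[...,2]>40)
wh=lambda H:(H[...,1]<70)&(H[...,2]>85)
for n,m,na,nb,g in(("blue",bl,(309,224),(250,270),(.032,.034,.07)),("white",wh,(365,211),(283,325),(.021,.023,.092))):
    ha,hb=blob(a,m(A),na),blob(b,m(B),nb)
    print(n,cv2.boundingRect(ha),cv2.boundingRect(hb))
    x0=atz(a,na,.05)
    print(fit([(a,ha),(b,hb)],x0,0,*g), [fit([o],x0,0,*g)[0] for o in((a,ha),(b,hb))])
print("yellow/pink",atz(a,(396,199),.09),atz(a,(388,239),.09),atz(a,(311,181),.07))
for n,z in (("plate_top",.09),("cam_axis",.05),("lever_grip",.06),("stand",0)):
    for nm,p in(("top",a),("side",b)):
        r=ctrl.spot_point(p,n)
        for q in r[:2]: print(n,nm,np.round(q["at"],1),round(q["score"],2),atz(p,q["at"],z).round(3))
print("steel top rim",atz(a,(214.5,214.5),.125))
print("plate corners",[atz(a,(u/1.5,v/1.5),.09).round(3) for u,v in((284,285),(350,285),(350,360),(284,360))])
print("lever red arm ends",[atz(a,(u/1.5,v/1.5),.06).round(3) for u,v in((356,258),(355,329),(360,263),(396,264))])
E
```

```text
blue (308, 217, 9, 16) (236, 251, 28, 37)
(array([ 0.44212198, -0.14895905]), array([-1.37240661, -0.58984439, -0.23225299,  1.43232777])) [array([ 0.44029124, -0.15296452]), array([ 0.44367842, -0.14508733])]
white (355, 203, 21, 16) (273, 306, 21, 37)
(array([ 0.47717749, -0.31079424]), array([-0.25695668, -0.21272818, -0.11631343,  0.24121845])) [array([ 0.47653056, -0.31154275]), array([ 0.47759413, -0.31031161])]
yellow/pink [ 0.50612139 -0.39609921  0.09      ] [ 0.39188426 -0.36704759  0.09      ] [ 0.56640068 -0.15258711  0.07      ]
plate_top top [210.6 214.1] 0.64 [0.478 0.138 0.09 ]
plate_top side [239.2 172. ] 0.73 [0.485 0.139 0.09 ]
cam_axis side [245.5 214.9] 0.93 [0.472 0.015 0.05 ]
cam_axis side [289.9 201.8] 0.51 [0.602 0.03  0.05 ]
lever_grip top [250.1 176.5] 0.82 [0.585 0.023 0.06 ]
stand top [211.2 212.4] 0.66 [0.486 0.143 0.   ]
stand side [237.7 191. ] 0.95 [0.48 0.15 0.  ]
steel top rim [0.47506303 0.12437537 0.125     ]
plate corners [array([0.548, 0.197, 0.09 ]), array([0.544, 0.072, 0.09 ]), array([0.403, 0.075, 0.09 ]), array([0.406, 0.2  , 0.09 ])]
lever red arm ends [array([0.599, 0.06 , 0.06 ]), array([0.462, 0.065, 0.06 ]), array([0.589, 0.052, 0.06 ]), array([ 0.586, -0.017,  0.06 ])]
```

View pics/crop1.png

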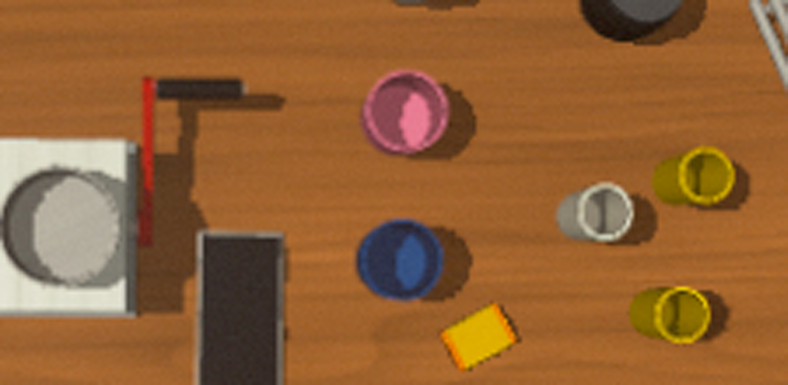

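The crop confirms the targets: the blue pot at about (309.6,223.7) and the white pot at about (368,210.6), with pink and yellow look-alikes apart from them. I move above the blue pot next.

apply_moves --commands '[[[4, -6, 0], 0.1, 0], [[8, -12, 0], 0.2, 0], [[12, -18, 0], 0.3, 0], [[16, -24, 0], 0.34, 0], [[20, -30, 0], 0.34, 0], [[21.5, -34, 0], 0.34, 0], [[21.5, -38, 0], 0.34, 0], [[21.5, -42, 0], 0.34, 0], [[21.5, -46, 0], 0.34, 0], [[21.5, -50, 0], 0.34, 0], [[21.5, -54, 0], 0.34, 0], [[21.5, -58, 0], 0.34, 0], [[21.5, -62, 0], 0.34, 0], [[21.5, -66, 0], 0.34, 0], [[21.5, -70, 0], 0.34, 0], [[21.5, -74, 0], 0.34, 0], [[21.5, -78, -2], 0.34, 0], [[21.5, -78, -4], 0.34, 0], [[21.5, -78, -5], 0.34, 0], [[21.5, -78, -5], 0.34, 0]]'

```text
clock: 2.97
tool_pos: [0.4405, -0.1405, 0.196]
orientation: [-180.0, -0.1, -0.0]
force: [1.3, -0.0, -0.1]
opening: 0.0875
gripper_force: 0.0
```

```bash
python3 - <<'E'
from pot import *
o=ctrl.get_obs();print(o["clock"],o["tool_pos"],o["orientation"],o["joint_pos"].round(1))
p=ctrl.snapshot("wrist");save(p,"w1.png");print(p["T"])
H=cv2.cvtColor(p["img"],cv2.COLOR_RGB2HSV).astype(int)
m=(abs(H[...,0]-110)<15)&(H[...,1]>120)&(H[...,2]>30)
g=proj(p,[.442,-.147,.05]);print(g,proj(p,[.442,-.147,.07]))
m=cv2.morphologyEx(m.astype(np.uint8),cv2.MORPH_CLOSE,np.ones((9,9)))
h=blob(p,m,g);print(cv2.boundingRect(h),cv2.contourArea(h),cv2.contourArea(hull(p,.442,-.147,0,.032,.034,.07)))
print(fit([(p,h)],(.442,-.147),0,.032,.034,.07))
E
```

```text
2.9667 [ 0.44045554 -0.14049627  0.19604513] [-1.79987245e+02 -1.48932045e-01 -3.87368708e-02] [  6.8   2.4 -29.2   0.  -58.3  83.1]
[[-1.60031097e-03  9.57268576e-01  2.89195975e-01  5.19393359e-01]
 [-9.99998685e-01 -1.45570569e-03 -7.15112127e-04 -1.40827950e-01]
 [-2.63570141e-04 -2.89196739e-01  9.57269647e-01  3.37217598e-01]
 [ 0.00000000e+00  0.00000000e+00  0.00000000e+00  1.00000000e+00]]
[254.87999388 181.26373169] [255.31836962 186.89429008]
(216, 150, 71, 66) 3638.5 4437.59185190883
(array([ 0.44217559, -0.14342181]), array([-4.44963831e-07,  1.02529449e-06]))
```

View pics/w1.png

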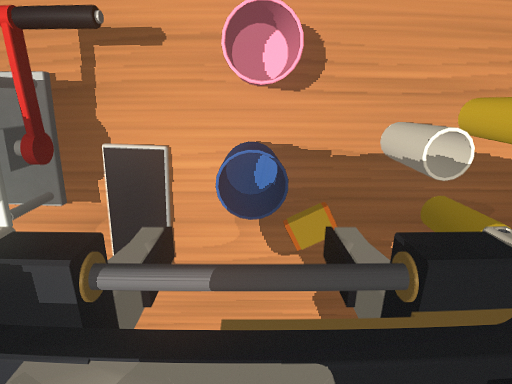

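The wrist view shows the blue rim centred near (252,184), which puts the pot at about (0.444,-0.1445). The pink pot is above it, and the white pot is at (447,152). I check the residual tracking error, then descend.

```bash
python3 - <<'E'
from pot import *
o=ctrl.get_obs();print(o["clock"],o["tool_pos"])
p=ctrl.snapshot("wrist");o=ctrl.get_obs();print(o["clock"],o["tool_pos"],p["T"][:3,3])
print("blue",atz(p,(252.3,184),.07),"white",atz(p,(448,154),.092))
E
```

```text
3.0167 [ 0.43828108 -0.14508391  0.19242439]
3.0667 [ 0.43829775 -0.14284422  0.19333496] [ 0.5181012  -0.14558151  0.33309441]
blue [ 0.44284824 -0.14882731  0.07      ] white [ 0.47431278 -0.31098842  0.092     ]
```

apply_moves --commands '[[[0.3, -0.2, -3.5], 0, 0], [[0.3, -0.2, -7], 0, 0], [[0.3, -0.2, -10], 0, 0], [[0.3, -0.2, -12], 0, 0], [[0.3, -0.2, -13], 0, 0], [[0.3, -0.2, -13.1], 0, 0], [[0.3, -0.2, -13.1], 0, 0], [[0.3, -0.2, -13.1], 0, 1], [[0.3, -0.2, -13.1], 0, 1], [[0.3, -0.2, -13.1], 0, 1], [[0.3, -0.2, -13.1], 0, 1], [[0.3, -0.2, -13.1], 0, 1], [[0.3, -0.2, -13.1], 0, 1], [[0.3, -0.2, -13.1], 0, 1]]'

```text
clock: 4.23
tool_pos: [0.444, -0.1405, 0.0656]
orientation: [180.0, -0.1, -0.0]
force: [-1.2, 0.5, 7.6]
opening: 0.0662
gripper_force: 30.0
```

apply_moves --commands '[[[0, 0, 1], 0, 1], [[0, 0, 3], 0, 1], [[0, 0, 7], 0, 1], [[0, 0, 11], 0, 1], [[0, 0, 15], 0, 1], [[0, 2, 18], 0, 1], [[0, 6, 18], 0, 1], [[0, 10, 18], 0, 1], [[0, 13, 18], 0, 1], [[0, 14.5, 18], 0, 1], [[0, 14.5, 18], 0, 1], [[0, 14.5, 18], 0, 1]]'

```text
clock: 5.23
tool_pos: [0.4432, 0.0052, 0.2448]
orientation: [-180.0, 0.0, 0.1]
force: [-0.2, -1.0, -0.7]
opening: 0.0662
gripper_force: 30.0
```

```bash
python3 - <<'E'
from pot import *
o=ctrl.get_obs();print(o["clock"],o["tool_pos"],o["opening"])
p=ctrl.snapshot("wrist");t=ctrl.snapshot("top")
im=np.hstack([cv2.resize(p["img"],(400,300)),cv2.resize(t["img"][165:255,180:300],(400,300),interpolation=cv2.INTER_CUBIC)])
cv2.imwrite("pics/w2.png",im[...,::-1])
for X in([.475,.13,.135],[.475,.136,.09]): print(proj(p,X)*400/512)
for n in("pot_steel","plate_top","lever_grip","cam_axis"): print(n,[(np.round(q["at"]),round(q["score"],2)) for q in ctrl.spot_point(p,n)[:2]])
np.save("w2.npy",dict(p=p,t=t),allow_pickle=True)
E
```

```text
5.2333 [0.44316652 0.00520835 0.24476643] 0.06622957583453545
[ 79.94123901 123.32437118]
[ 91.59215058 116.67814953]
pot_steel [(array([123., 147.]), 0.9), (array([233.,  26.]), 0.34)]
plate_top []
lever_grip [(array([232.,  28.]), 0.56), (array([408., 211.]), 0.3)]
cam_axis []
```

View pics/w2.png

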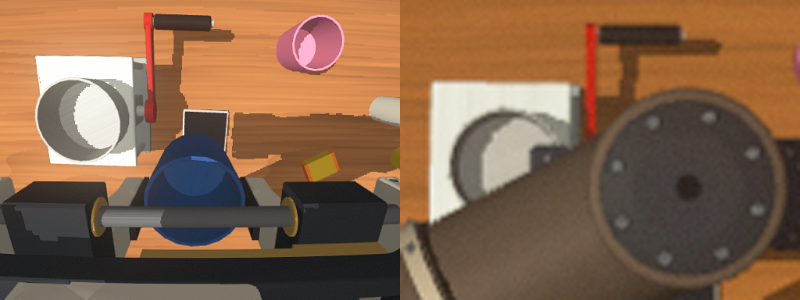

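The wrist view (400x300 scale) shows the blue pot held upright between the fingers. The steel rim is centred near (82,119), and the lever grip lies from (153,20) to (213,22).

```bash
python3 - <<'E'
from pot import *
d=np.load("w2.npy",allow_pickle=True).item();p=d["p"];s=512/400
print("steel",atz(p,(82*s,119*s),.135), "floor foot", atz(p,(123,147),.09))
print("plate corners",[atz(p,(u*s,v*s),.09).round(3) for u,v in((36,56),(134,58),(136,164),(37,163))])
o,dd=ray(p,(183*s,21*s))
print("grip",[atz(p,(183*s,21*s),z).round(3) for z in(.05,.06,.07,.08)],[atz(p,(u*s,v*s),.065).round(3) for u,v in((153,21),(213,22))])
print("pivot",atz(p,(150*s,115*s),.05))
a=d["t"]
u=lambda x,y:(180+x*120/400,165+y*90/300)
print("top grip",[atz(a,u(640,35),z).round(3) for z in(.05,.06,.07,.08)], [atz(a,u(x,y),.065).round(3) for x,y in((598,36),(683,34))] if 0 else "")
print("top grip",[atz(a,u(640-400,35),z).round(3) for z in(.05,.065,.08)])
b=ctrl.snapshot("side");q=ctrl.spot_point(b,"lever_grip")
for r in q[:2]:
    print("side",r["at"],r["score"]); print("tri",tri([ray(b,r["at"]),ray(a,u(240,35)),(o,dd)]),tri([ray(b,r["at"]),ray(a,u(240,35))]))
save(b,"side2.png",(190,120,320,250),4.5)
E
```

```text
steel [0.47975442 0.12704904 0.135     ] floor foot [0.47731233 0.12986573 0.09      ]
plate corners [array([0.55 , 0.197, 0.09 ]), array([0.545, 0.077, 0.09 ]), array([0.411, 0.083, 0.09 ]), array([0.412, 0.221, 0.09 ])]
grip [array([0.594, 0.02 , 0.05 ]), array([0.591, 0.019, 0.06 ]), array([0.589, 0.019, 0.07 ]), array([0.587, 0.018, 0.08 ])] [array([0.591, 0.056, 0.065]), array([ 0.589, -0.018,  0.065])]
pivot [0.47063192 0.06837348 0.05      ]
top grip [array([ 0.58 , -0.339,  0.05 ]), array([ 0.579, -0.336,  0.06 ]), array([ 0.578, -0.334,  0.07 ]), array([ 0.577, -0.331,  0.08 ])] 
top grip [array([0.589, 0.017, 0.05 ]), array([0.587, 0.018, 0.065]), array([0.586, 0.018, 0.08 ])]
side [287.0, 202.1] 0.76
tri [0.58895289 0.01811578 0.06563799] [0.58817165 0.01742312 0.06617448]
```

apply_moves --commands '[[[1.5, 4, 0], 0, 1], [[3, 8, 0], 0, 1], [[3.5, 11, 0], 0, 1], [[3.5, 12.6, 0], 0, 1], [[3.5, 12.6, 0], 0, 1], [[3.5, 12.6, -2], 0, 1], [[3.5, 12.6, -4], 0, 1], [[3.5, 12.6, -5], 0, 1], [[3.5, 12.6, -6], 0, 1], [[3.5, 12.6, -7], 0, 1], [[3.5, 12.6, -7.5], 0, 1], [[3.5, 12.6, -8], 0, 1], [[3.5, 12.6, -8.2], 0, 1], [[3.5, 12.6, -8.4], 0, 1], [[3.5, 12.6, -8.4], 0, 1]]'

```text
clock: 6.88
tool_pos: [0.4786, 0.1305, 0.1608]
orientation: [-180.0, -0.0, -0.0]
force: [-0.2, -0.7, 0.0]
opening: 0.0663
gripper_force: 30.0
```

```bash
python3 - <<'E'
from pot import *
p=ctrl.snapshot("wrist");s=ctrl.snapshot("side")
o=ctrl.get_obs();print(o["clock"],o["tool_pos"],o["force"])
cv2.imwrite("pics/w3.png",np.hstack([cv2.resize(p["img"],(400,300)),cv2.resize(s["img"][95:215,180:340],(400,300),interpolation=cv2.INTER_CUBIC)])[...,::-1])
E
```

```text
6.9833 [0.47868026 0.13060452 0.16109117] [-0.93365085  0.36788764 -1.15041372]
```

View pics/w3.png

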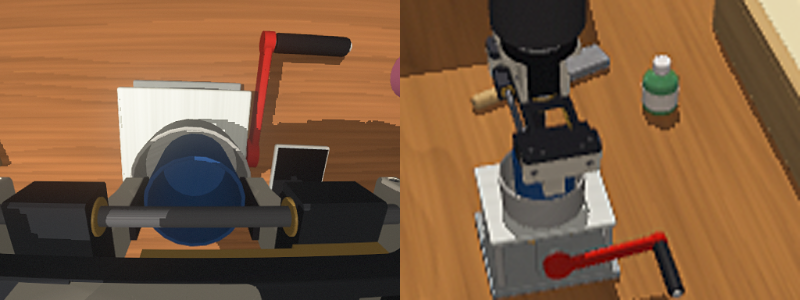

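The blue pot sits inside the steel one and is centred (195 against 194 px), with no contact force. I lower it the last millimetres.

apply_moves --commands '[[[0, 0, -0.1], 0, 1], [[0, 0, -0.2], 0, 1], [[0, 0, -0.3], 0, 1], [[0, 0, -0.3], 0, 1], [[0, 0, -0.3], 0, 1]]'

```text
clock: 7.4
tool_pos: [0.4789, 0.1307, 0.1595]
orientation: [-180.0, -0.1, -0.0]
force: [-5.4, -0.4, 14.5]
opening: 0.0661
gripper_force: 30.0
```

apply_moves --commands '[[[0, 0, 0], 0, 0], [[0, 0, 0], 0, 0], [[0, 0, 0], 0, 0], [[0, 0, 0], 0, 0], [[0, 0, 1], 0, 0], [[0, 0, 3], 0, 0], [[0, 0, 6], 0, 0.25], [[0, -4, 9], -0.1, 0.25], [[0, -8, 9], -0.2, 0.25], [[0, -12, 9], -0.3, 0.25], [[0, -16, 9], -0.3, 0.25], [[0, -20, 9], -0.3, 0.25], [[0, -24, 9], -0.3, 0.25], [[0, -28, 9], -0.3, 0.25], [[0, -32, 9], -0.3, 0.25], [[0, -36, 9], -0.3, 0.25], [[0, -40, 8], -0.3, 0.25], [[0, -43.6, 7], -0.3, 0.25], [[0, -43.6, 7], -0.3, 0.25], [[0, -43.6, 7], -0.3, 0.25]]'

```text
clock: 9.07
tool_pos: [0.4775, -0.3074, 0.2269]
orientation: [180.0, 0.1, -17.4]
force: [-0.6, 0.8, 0.1]
opening: 0.0655
gripper_force: 0.0
```

```bash
python3 - <<'E'
from pot import *
p=ctrl.snapshot("wrist")
o=ctrl.get_obs();print(o["clock"],o["tool_pos"],o["orientation"],o["opening"])
t=ctrl.snapshot("top")
g=proj(p,[.476,-.311,.06]);print(g)
H=cv2.cvtColor(p["img"],cv2.COLOR_RGB2HSV).astype(int)
m=((H[...,1]<75)&(H[...,2]>80)).astype(np.uint8)
h=blob(p,m,g);print(cv2.boundingRect(h),cv2.contourArea(h),cv2.contourArea(hull(p,.476,-.311,0,.021,.023,.092)))
print(fit([(p,h)],(.476,-.311),0,.021,.023,.092))
cv2.imwrite("pics/w4.png",np.hstack([cv2.resize(p["img"],(400,300)),cv2.resize(t["img"][170:260,180:300],(400,300),interpolation=cv2.INTER_CUBIC)])[...,::-1])
E
```

```text
9.1167 [ 0.47799009 -0.30634156  0.2275939 ] [ 1.79992623e+02  6.01669920e-02 -1.73564266e+01] 0.0659941450555268
[252.02540524 177.20206211]
(227, 149, 48, 59) 2082.0 2191.3862947627204
(array([ 0.47698088, -0.30947318]), array([6.00696353e-07, 6.68769303e-07]))
```

View pics/w4.png

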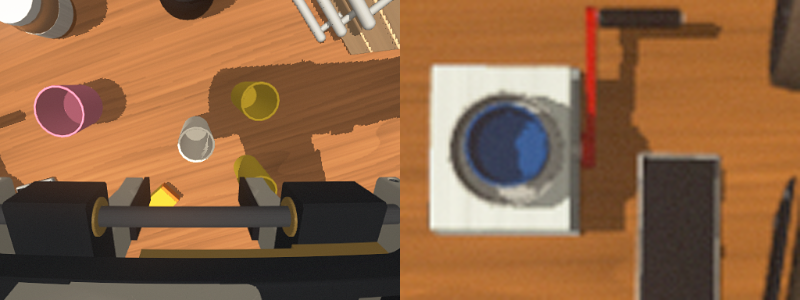

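The right half shows the blue pot seated in the steel pot, and the left half shows the white pot just ahead of the jaws at (197,140). I descend and grip it.

apply_moves --commands '[[[-0.1, -0.3, -3], 0, 0.25], [[-0.1, -0.3, -6.5], 0, 0.25], [[-0.1, -0.3, -10], 0, 0.25], [[-0.1, -0.3, -12], 0, 0.25], [[-0.1, -0.3, -13.3], 0, 0.25], [[-0.1, -0.3, -13.8], 0, 0.25], [[-0.1, -0.3, -13.8], 0, 0.25], [[-0.1, -0.3, -13.8], 0, 1], [[-0.1, -0.3, -13.8], 0, 1], [[-0.1, -0.3, -13.8], 0, 1], [[-0.1, -0.3, -13.8], 0, 1], [[-0.1, -0.3, -13.8], 0, 1], [[-0.1, -0.3, -13.8], 0, 1], [[-0.1, -0.3, -13.8], 0, 1]]'

```text
clock: 10.33
tool_pos: [0.4782, -0.3089, 0.0908]
orientation: [180.0, -0.1, -17.2]
force: [-0.5, -0.2, 7.6]
opening: 0.0442
gripper_force: 30.0
```

apply_moves --commands '[[[0, 0, 1], 0, 1], [[0, 0, 3], 0, 1], [[0, 0, 7], 0, 1], [[0, 0, 11], 0, 1], [[0, 0, 15], 0, 1], [[0, 3, 18], 0, 1], [[0, 7, 20], 0.1, 1], [[0, 11, 20], 0.2, 1], [[0, 15, 20], 0.3, 1], [[0, 19, 20], 0.3, 1], [[0, 23, 20], 0.3, 1], [[0, 27, 20], 0.3, 1], [[0, 31, 20], 0.3, 1], [[0, 35, 20], 0.3, 1], [[0, 39, 20], 0.3, 1], [[0.1, 42, 20], 0.3, 1], [[0.1, 43.8, 20], 0.3, 1], [[0.1, 43.8, 20], 0.3, 1], [[0.1, 43.8, 20], 0.3, 1]]'

```text
clock: 11.92
tool_pos: [0.478, 0.1302, 0.2898]
orientation: [180.0, 0.0, 0.1]
force: [-0.3, 0.0, -0.8]
opening: 0.0439
gripper_force: 30.0
```

```bash
python3 - <<'E'
from pot import *
p=ctrl.snapshot("wrist");s=ctrl.snapshot("side")
o=ctrl.get_obs();print(o["clock"],o["tool_pos"],o["orientation"],o["force"])
H=cv2.cvtColor(p["img"],cv2.COLOR_RGB2HSV).astype(int)
x,y,_=o["tool_pos"];print("pred tcp-axis foot/rim px",proj(p,[x,y,.20]),proj(p,[x,y,.164]))
cv2.imwrite("pics/w5.png",np.hstack([cv2.resize(p["img"],(400,300)),cv2.resize(s["img"][65:215,160:360],(400,300),interpolation=cv2.INTER_CUBIC)])[...,::-1])
E
```

```text
12.0167 [0.47809752 0.12895226 0.28984658] [ 1.79991517e+02  2.36205750e-02 -5.01870441e-02] [-0.46846438 -0.76978167 -0.29995008]
pred tcp-axis foot/rim px [249.77095937 200.64946132] [249.59786761 187.99116079]
```

View pics/w5.png

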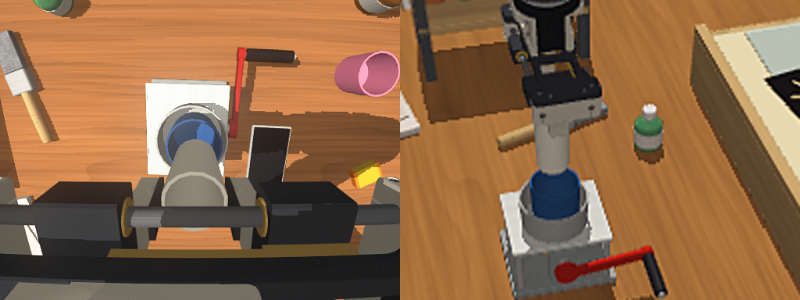

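The side view shows the white pot hanging upright over the blue one. In the wrist view I check the fore-aft centring numerically.

```bash
python3 - <<'E'
from pot import *
p=ctrl.snapshot("wrist")
H=cv2.cvtColor(p["img"],cv2.COLOR_RGB2HSV).astype(int)
m=(abs(H[...,0]-110)<15)&(H[...,1]>110)&(H[...,2]>30)
m=cv2.morphologyEx(m.astype(np.uint8),cv2.MORPH_CLOSE,np.ones((5,5)))
h=blob(p,m,(245,165));bx=cv2.boundingRect(h);print("obs",bx,h[:,0,:][h[:,0,1].argmin()])
for x in(.470,.474,.478,.482,.486,.49):
    t=np.linspace(0,6.28,60);P=np.array([proj(p,[x+.034*np.cos(a),.129+.034*np.sin(a),.164]) for a in t]);print(x,P.min(0).round(1),P.max(0).round(1))
a=ctrl.snapshot("top");print(atz(a,(212.1,213.8),.164))
print(ctrl.get_obs()["tool_pos"])
E
```

```text
obs (211, 153, 63, 56) [240. 153.]
0.47 [211.8 160.6] [284.6 229.9]
0.474 [211.6 156.2] [284.8 226.1]
0.478 [211.5 151.8] [284.9 222.2]
0.482 [211.3 147.3] [285.  218.4]
0.486 [211.1 142.8] [285.2 214.5]
0.49 [211.  138.3] [285.3 210.5]
[0.47568872 0.12800779 0.164     ]
[0.47830765 0.12853184 0.28986212]
```

apply_moves --commands '[[[0, 0, -2], 0, 1], [[0, 0, -4], 0, 1], [[0, 0, -5.5], 0, 1], [[0, 0, -7], 0, 1], [[0, 0, -8], 0, 1], [[0, 0, -9], 0, 1], [[0, 0, -9.5], 0, 1], [[0, 0, -9.8], 0, 1], [[0, 0, -10], 0, 1], [[0, 0, -10.1], 0, 1], [[0, 0, -10.1], 0, 1]]'

```text
clock: 13.03
tool_pos: [0.4787, 0.1296, 0.189]
orientation: [-180.0, -0.0, -0.0]
force: [0.7, -1.0, -0.6]
opening: 0.0445
gripper_force: 30.0
```

apply_moves --commands '[[[0, 0, -0.1], 0, 1], [[0, 0, -0.2], 0, 1], [[0, 0, -0.2], 0, 1], [[0, 0, -0.2], 0, 1]]'

```text
clock: 13.37
tool_pos: [0.4795, 0.1296, 0.1887]
orientation: [-180.0, -0.2, 0.0]
force: [-1.7, -1.9, 10.9]
opening: 0.0445
gripper_force: 30.0
```

apply_moves --commands '[[[0, 0, 0], 0, 0], [[0, 0, 0], 0, 0], [[0, 0, 0], 0, 0], [[0, 0, 0], 0, 0], [[0, 0, 1], 0, 0], [[0, 0, 3], 0, 0], [[0, 0, 6], 0, 0], [[0, 0, 8], -0.12, 0], [[2, -2, 8], -0.24, 0], [[4, -4, 8], -0.36, 0], [[6, -6, 8], -0.48, 0], [[8, -8, 8], -0.6, 0], [[10, -10, 8], -0.72, 0], [[11, -11, 8], -0.84, 0], [[11, -11, 8], -0.96, 0], [[11, -11, 8], -1.08, 0], [[11, -11, 8], -1.2, 0], [[11, -11, 8], -1.32, 0], [[11, -11, 6], -1.44, 0], [[11, -11, 4], -1.56, 0]]'

```text
clock: 15.03
tool_pos: [0.5894, 0.0196, 0.2281]
orientation: [-179.8, 0.0, -89.8]
force: [0.3, -0.7, -1.3]
opening: 0.0873
gripper_force: 0.0
```

apply_moves --commands '[[[0, 0, -2], -0.04, 0], [[0, 0, -4], -0.04, 0], [[0, 0, -4], -0.04, 0], [[0, 0, -4], -0.04, 0]]'

```text
clock: 15.37
tool_pos: [0.5882, 0.0193, 0.1867]
orientation: [179.9, -0.1, -91.7]
force: [0.1, -0.1, 0.3]
opening: 0.0871
gripper_force: 0.0
```

```bash
python3 - <<'E'
from pot import *
p=ctrl.snapshot("wrist");s=ctrl.snapshot("side")
o=ctrl.get_obs();print(o["clock"],o["tool_pos"],o["orientation"],o["force"],o["opening"])
print("tcp axis proj z.07",proj(p,[*o["tool_pos"][:2],.066])*400/512)
print("grip est px",proj(p,[.589,.018,.066])*400/512)
for n in("lever_grip",):
    for c in(p,s): print(n,[(np.round(q["at"],1),round(q["score"],2),atz(c,q["at"],.066).round(4)) for q in ctrl.spot_point(c,n)[:2]])
np.save("w6.npy",dict(p=p,s=s),allow_pickle=True)
cv2.imwrite("pics/w6.png",np.hstack([cv2.resize(p["img"],(400,300)),cv2.resize(s["img"][95:245,170:370],(400,300),interpolation=cv2.INTER_CUBIC)])[...,::-1])
E
```

```text
15.4667 [0.58938436 0.0196     0.18837214] [-1.79894951e+02  6.00924857e-03 -9.16816278e+01] [1.01617566 0.09172152 0.77901652] 0.0873913093742033
tcp axis proj z.07 [193.15040675 148.72455398]
grip est px [193.43761361 147.39820698]
lever_grip [(array([245.2, 186.6]), 0.67, array([0.5911, 0.016 , 0.066 ]))]
lever_grip []
```

View pics/w6.png

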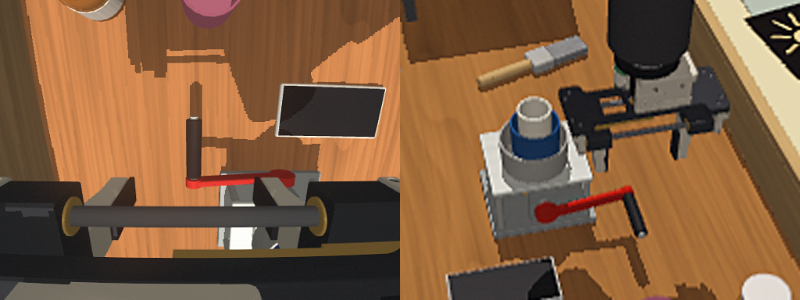

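The pots are nested on the stand, and the sleeve is centred under the jaws at (193,148). I descend and pinch it.

apply_moves --commands '[[[0, 0, -3], 0, 0], [[0, 0, -6], 0, 0], [[0, 0, -9], 0, 0], [[0, 0, -11], 0, 0], [[0, 0, -12], 0, 0], [[0, 0, -12], 0, 0], [[0, 0, -12], 0, 1], [[0, 0, -12], 0, 1], [[0, 0, -12], 0, 1], [[0, 0, -12], 0, 1], [[0, 0, -12], 0, 1], [[0, 0, -12], 0, 1], [[0, 0, -12], 0, 1], [[0, 0, -12], 0, 1], [[0, 0, -12], 0, 1]]'

```text
clock: 16.82
tool_pos: [0.5884, 0.0194, 0.0667]
orientation: [180.0, -0.0, -91.7]
force: [-0.8, 0.2, 0.2]
opening: 0.033
gripper_force: 0.0
```

```bash
python3 - <<'E'
from pot import *
for i in range(3):
    s=ctrl.snapshot("side");o=ctrl.get_obs();print(o["clock"],o["tool_pos"],o["force"],o["opening"])
a0=.14
for a in np.linspace(a0,1.57,15): print(round(a,2),(11.5*np.array([np.cos(a)-np.cos(a0),np.sin(a)-np.sin(a0)])).round(1))
E
```

```text
16.8667 [0.58845117 0.0194553  0.0667047 ] [ 0.29734152 -0.68793799  0.57321034] 0.02920236791201181
16.9167 [0.58843585 0.0194476  0.06666809] [ 0.51510092 -0.06144715  0.17856863] 0.025340513225596224
16.9667 [0.58844073 0.01945975 0.06664772] [-1.04502688 -0.72035149 -0.54956843] 0.021182563671998254
0.14 [0. 0.]
0.24 [-0.2  1.2]
0.34 [-0.6  2.3]
0.45 [-1.   3.4]
0.55 [-1.6  4.4]
0.65 [-2.2  5.4]
0.75 [-3.   6.3]
0.86 [-3.8  7.1]
0.96 [-4.8  7.8]
1.06 [-5.8  8.4]
1.16 [-6.8  8.9]
1.26 [-7.9  9.4]
1.37 [-9.   9.7]
1.47 [-10.2   9.8]
1.57 [-11.4   9.9]
```

Still closing, so I let it finish and then make a first part of the arc.

apply_moves --commands '[[[0, 0, 0], 0, 1], [[0, 0, 0], 0, 1], [[0, 0, 0], 0, 1], [[0, 0, 0], 0, 1]]'

```text
clock: 17.3
tool_pos: [0.5887, 0.0195, 0.0667]
orientation: [-180.0, 0.0, -91.7]
force: [3.1, -0.6, -1.6]
opening: 0.0168
gripper_force: 30.0
```

apply_moves --commands '[[[-0.1, 0, 0.6], 0, 1], [[-0.2, 0, 1.2], 0, 1], [[-0.4, 0, 1.8], 0, 1], [[-0.6, 0, 2.3], 0, 1], [[-0.8, 0, 2.9], 0, 1], [[-1, 0, 3.4], 0, 1], [[-1.3, 0, 3.9], 0, 1], [[-1.6, 0, 4.4], 0, 1], [[-1.9, 0.1, 4.9], 0, 1], [[-2.2, 0.1, 5.4], 0, 1], [[-2.2, 0.1, 5.4], 0, 1], [[-2.2, 0.1, 5.4], 0, 1]]'

```text
clock: 18.3
tool_pos: [0.5663, 0.0202, 0.1213]
orientation: [-180.0, -0.0, -91.7]
force: [2.9, -1.8, -0.4]
opening: 0.0174
gripper_force: 30.0
```

```bash
python3 - <<'E'
from pot import *
o=ctrl.get_obs();print(o["tool_pos"],o["force"],o["moment"],o["opening"],o["gripper_force"])
E
```

```text
[0.56626253 0.02023666 0.1212572 ] [ 2.88804599 -1.75740251 -0.43316854] [-0.51400305 -0.83558817 -0.05831998] 0.017387737016674332 30.002009868621826
```

apply_moves --commands '[[[-0.4, 0, 0.5], 0, 1], [[-0.8, 0, 0.9], 0, 1], [[-1.2, 0, 1.3], 0, 1], [[-1.6, 0.1, 1.7], 0, 1], [[-2.1, 0.1, 2.1], 0, 1], [[-2.6, 0.1, 2.4], 0, 1], [[-3.1, 0.1, 2.7], 0, 1], [[-3.6, 0.1, 3], 0, 1], [[-4.1, 0.1, 3.3], 0, 1], [[-4.6, 0.2, 3.5], 0, 1], [[-5.1, 0.2, 3.8], 0, 1], [[-5.7, 0.2, 4], 0, 1], [[-5.7, 0.2, 4], 0, 1], [[-5.7, 0.2, 4], 0, 1]]'

```text
clock: 19.47
tool_pos: [0.5096, 0.0221, 0.1612]
orientation: [-180.0, -0.0, -91.7]
force: [2.2, -3.5, 1.7]
opening: 0.0172
gripper_force: 30.0
```

```bash
python3 - <<'E'
from pot import *
s=ctrl.snapshot("side");o=ctrl.get_obs();print(o["tool_pos"],o["force"],o["opening"])
H=cv2.cvtColor(s["img"],cv2.COLOR_RGB2HSV).astype(int)
red=((H[...,0]<6)|(H[...,0]>174))&(H[...,1]>180)&(H[...,2]>80)
red[:100]=0;red[260:]=0
ys,xs=np.nonzero(red);print(len(xs),xs.min(),xs.max(),ys.min(),ys.max())
for a in(0.6,1.2,1.27,1.37,1.47,1.57,1.7): print(a,proj(s,[.474+.115*np.cos(a),.06,.05+.115*np.sin(a)]).round(1))
pts=np.c_[xs,ys];top=pts[ys<ys.min()+6].mean(0);print("top end",top,"pivot",proj(s,[.474,.06,.05]))
E
```

```text
[0.50967036 0.02207456 0.16115836] [ 2.87058821 -3.89514574  2.31065853] 0.01699867741867286
163 237 258 169 205
0.6 [276.  180.1]
1.2 [256.9 172.6]
1.27 [254.  172.4]
1.37 [249.9 172.4]
1.47 [245.6 172.7]
1.57 [241.2 173.3]
1.7 [235.6 174.7]
top end [257.6 170.2] pivot [242.25581304 202.62000241]
```

```bash
python3 - <<'E'
from pot import *
P=np.array([[.5887,.0667],[.5663,.1213],[.5097,.1612]])
r=least_squares(lambda c:np.hypot(*(P-c).T)-.115,[.474,.05]);print(r.x,r.fun,np.arctan2(*(P-r.x).T[::-1]))
r=least_squares(lambda c:np.hypot(*(P-c[:2]).T)-c[2],[.474,.05,.115]);print(r.x)
E
```

```text
[0.47471428 0.05167679] [-2.85181980e-05  4.49319186e-05 -2.46319972e-05] [0.13104379 0.64999548 1.26160455]
[0.47506659 0.05197604 0.11458336]
```

apply_moves --commands '[[[-0.5, 0, 0.2], 0, 1], [[-1, 0, 0.3], 0, 1], [[-1.5, 0, 0.4], 0, 1], [[-2, 0, 0.5], 0, 1], [[-2.5, 0, 0.5], 0, 1], [[-3, 0, 0.5], 0, 1], [[-3.5, 0, 0.5], 0, 1], [[-3.5, 0, 0.5], 0, 1], [[-3.5, 0, 0.5], 0, 1], [[-3.5, 0, 0.5], 0, 1], [[-3.5, 0, 0.5], 0, 1]]'

```text
clock: 20.43
tool_pos: [0.4756, 0.0229, 0.1664]
orientation: [-179.9, 0.0, -91.7]
force: [6.1, 0.8, 5.6]
opening: 0.0167
gripper_force: 30.0
```

```bash
python3 - <<'E'
from pot import *
p=ctrl.snapshot("wrist");s=ctrl.snapshot("side");t=ctrl.snapshot("top")
o=ctrl.get_obs();print(o["clock"],o["tool_pos"],o["force"],o["opening"],o["gripper_force"])
H=cv2.cvtColor(s["img"],cv2.COLOR_RGB2HSV).astype(int)
red=((H[...,0]<6)|(H[...,0]>174))&(H[...,1]>180)&(H[...,2]>80);red[:100]=0;red[260:]=0
ys,xs=np.nonzero(red);print(xs.min(),xs.max(),ys.min(),ys.max())
P=np.array([[.5887,.0667],[.5663,.1213],[.5097,.1612],o["tool_pos"][[0,2]]])
r=least_squares(lambda c:np.hypot(*(P-c).T)-.115,[.474,.05]);print(r.x,r.fun,np.arctan2(*(P-r.x).T[::-1]))
for z in (.094+.07+.004-.004,.094+.07+.025): print("blue rim side px",proj(s,[.478,.129,z]))
cv2.imwrite("pics/w7.png",np.hstack([cv2.resize(p["img"],(400,300)),cv2.resize(s["img"][95:245,170:370],(400,300),interpolation=cv2.INTER_CUBIC)])[...,::-1])
E
```

```text
20.5833 [0.47557204 0.02294095 0.16641702] [4.33025881 0.60809117 5.62986936] 0.0170031545090101 30.00531792640686
237 248 170 205
[0.47478837 0.05153546] [-8.34091745e-05  7.15832227e-05  8.75003272e-05 -1.15768869e-04] [0.13234728 0.65136283 1.26259145 1.56397491]
blue rim side px [236.69099336 155.50792145]
blue rim side px [236.37622613 148.55100887]
```

View pics/w7.png

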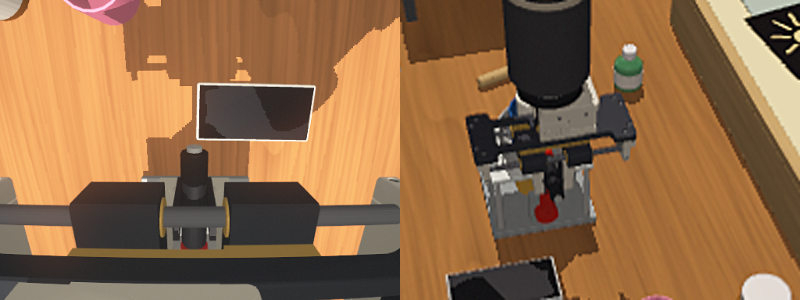

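The lever stands upright: the circle fit gives 1.564 rad, and the red arm is vertical at (545,205) in the right half. The sleeve is held with 30 N. I hand in the job.

```bash
python3 -c "
from plant import ctrl
print(ctrl.close_job())"
```

```text
the job is handed in; nothing more can be done
None
```

The blue pot is seated in the steel one and the white in the blue. The lever is held upright at about 1.56 rad with the sleeve gripped at 30 N, and the job was handed in at about 20.6 s; I did not re-view the pots or measure the plate height after the lift, as the gripper blocked the side view.

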